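Hang the missing shelf arm on a slotted rack upright

ROBOT

A 6-joint arm with a two-finger parallel gripper is mounted at the origin on the work surface. World frame = base frame: x ahead of the robot, y to its left, z up, the work surface at z = 0. Lengths are in m, angles in rad, forces in N, time in s.
With the tool pointing down it reaches from about 0.35 to 0.85 m from the base axis. Payload 8.1 kg.
Tool frame: the origin (TCP) lies at the very end of the fingers, on their centre line; the grasp point (between the pads) lies 19 mm behind it (robot.grip_point_offset is the distance from the TCP to the grasp point, in m); z points along the fingers, x is the direction in which the jaws open and shut, and the axes are right-handed (so a half turn about z gives the same grasp; the last joint's range is limited). The gripper opens to 85 mm and grips with 20 to 120 N. Pads are 22 mm wide; open, the fingers measure 114 mm over their backs; the gripper's body (76 mm by 85 mm) begins 54 mm behind the grasp point. The pads swing forward as they close: fully open they stand 13 mm farther back than shut.
Start: joints at [-1.337, 0.13, 1.488, -0, 1.523, -0.085], TCP at [0.188, -0.57, 0.231] pointing down, gripper open.
Joint ranges: [-2.96, 2.96], [-0.89, 2.26], [0.02, 2.5], [-1.34, 4.48], [0, 2.73], [-2.66, 2.66]. Speed limits (rad/s): [2.39, 2.39, 2.79, 3.14, 3.14, 3.14].

INTERFACE

Orientations are given as a 3x3 rotation matrix whose columns are the frame's x, y, z axes.
In Python, from workcell import state, capture, robot gives the robot as it stands.
- The arm moves only by the tool carry_out, never from a script. Its arguments are lists of equal length, an entry for each row: "dp": the shift along the world's x, y, z in mm, a list of three; "delta_rot": the turn, a rotation vector about the world's x, y, z in degrees, a list of three. In form: {"dp": [[tx, ty, tz], ...], "delta_rot": [[rx, ry, rz], ...]}. A call has 1 to 5 rows; each row is the pose to reach, as a shift and turn from the pose commanded when the call began; what a row does not reach only later rows make up. A row lasts 1/10 s, in which the tool goes at most 50 mm and 8.59 degrees, less where a joint would pass 70% of its speed; a pose out of reach is approached as far as the arm can. A call with a gripper value outside its range is refused whole. "claw" is the closure, from 0 (fully open) to 1 (shut), set as the call begins (left out, the last holds). The fingers move at their own pace and stop on an object; "grip_force" is the grip in N (left out, the last holds). Time passes only in rows, so rows that repeat a pose let the fingers close. It gives the time, the measured TCP pose, the force and the opening at its end, in the units of the state.
- state(): the state, without advancing time (a new reading comes with each control period).
- capture(name): name is "side" or "top"; returns a dict with "frame" (384x512x3 uint8, red, green, blue), "mtx" (3x3 intrinsics, pixels), "D" ([k1, k2, p1, p2, k3] as OpenCV has them; the pictures are not rectified), "R" (3x3) and "t" (3): a world point X has camera coordinates R X + t. Camera axes: x right, y down, z forward; pixel columns grow to the right and rows downward; lengths in m; the calibration is good to about 2 mm. A picture is of the moment at which its call begins. There is no depth.
- robot.hand_in(): hands the job in, once; it reports no verdict.
The state is a dict: "time_s": time; "joints": joint angles; "dq": joint speeds; "tau": joint torques, N m; "ee_pos": TCP position; "ee_rot": TCP orientation; "wrist_force": force on the tool from outside, world axes, zero at the start; "ft_torque": the same for the moment, N m; "finger_gap": finger opening in m.
Only numpy, scipy, OpenCV 4.12 (cv2) and the standard library are available. Lean on these libraries where they do the work, as an engineer would, in place of code of your own. Each camera call takes 0.05 s, during which the arm holds its last target. There are 200 camera calls.

TASK

On the bench stands a small rack of two slotted uprights, and one of them already carries its shelf arm. Take the long shelf arm from the bench (not the short one), hook its two claws into the top pair of slots of the bare upright, and press it down until it sits fully home, level with its neighbour, and the spring catch snaps out above it; then let go. Leave the short arm where it stands.

Things in the scene. Friction and masses are not known exactly. Their poses are not given: they have to be found in the camera images.
- long_arm_mid (a point): Long loose steel shelf arm, 170 mm long, 80 tall (8 mm lip at the tip), standing as it will hang. Point: grip, 55 above its underside, 85 before its back face. z up, +x to the claws. Bar 26 wide (y), here 35 to 80 above the underside. Back plate 70 wide, 5 thick. Claws at y -23, +23 mm, 10 wide, reach 17 behind the back face: stub 60 to 70 up, lip hangs 13 lower, gap 6 to 11 to the back face. 0.4 kg.
- top_slots (a point): Centre of the top slot pair on the bare green upright's front face (100 mm wide, fixed, top 43 above). x points into the face, z up. Slots: y -23 and +23, 30 wide, 44 tall, in 5 mm sheet. Claws enter 14 to 34 mm above home height. Home: grip point at x -85, y 0 (10 either way is fine), z -27 mm in these axes. The twin upright 240 mm to one side has a fixed long arm, 238 tall over the bench.
- catch (a joint): Spring catch of the bare upright: brass nose 14 mm wide, mid-face, 4.5 mm above top_slots. 0 = out, 4.5 mm proud of the face; up to 0.008 m as it is pushed in along x. The back plate pushes it in (2 to 5 N) as the claws enter; it snaps out over the back plate's top edge when the arm is home.
- short_arm_mid (a point): The short loose arm, not wanted: same back plate and claws, only 105 mm long. Point 50 mm before its back face, 55 mm above its underside; axes as for the long arm. It stands on the other side of the rack from the long arm.

How it is judged:
At the end, for the whole second after the job is handed in: The long arm hangs in the bare upright's top slots: grip point within 8 mm of home in depth, 18 mm sideways, 6 mm above to 8 mm below home height, tilted under 10 degrees, turned under 11 degrees, and the catch out (joint below 2.5 mm) (x of long_arm_mid in the frame of top_slots between -0.093 and -0.077 m and y of long_arm_mid in the frame of top_slots between -0.018 and 0.018 m and z of long_arm_mid in the frame of top_slots between -0.035 and -0.021 m and angle between long_arm_mid's own z axis and vertical below 0.17 rad and angle between the x axis of long_arm_mid and the x axis of top_slots, either way round below 0.2 rad and value of joint catch below 0.0025 m); the robot touches nothing.
It fails at once if the short arm is moved more than 40 mm (distance of short_arm_mid from where it was at the start of the episode above 0.04 m).
It also fails if it takes over 48 s, if anything falls off the work surface, if the arm or the gripper's body presses on something with over 40 N, if the wrist force passes 120 N, or if a joint passes its speed limit or range.

## Working session

There is one attempt and no reset: what is moved stays moved. The work goes in short steps, Python scripts to look and compute and a tool call to move; the robot and the scene stay as the last step left them, time stands still between calls to the robot, and variables do not carry over. Pictures are saved under pics/ and viewed, about 8 in all and at most 12, crops included, and the job is handed in when it is done.

Besides the shell and the picture viewer there is one more tool, called after ">>>" as name(argument=value, ...) on one line, values as JSON. carry_out: Moves the arm, as the interface text tells. Its arguments: {"type":"object","properties":{"dp":{"type":"array"},"delta_rot":{"type":"array"},"claw":{"type":"number"},"grip_force":{"type":"number"}},"required":["dp","delta_rot"]}

```bash
mkdir -p pics; ls; python3 - <<'E'
from workcell import state,capture,robot
import cv2,numpy as np
for n in("side","top"):
    c=capture(n);cv2.imwrite(f"pics/{n}0.png",c["frame"][:,:,::-1]);np.savez(f"{n}0.npz",**c)
    print(n,c["mtx"].round(1).tolist(),c["D"],"pos",(-c["R"].T@c["t"]).round(3),c["R"].round(2).tolist())
s=state();print(s["time_s"],s["ee_rot"],s["finger_gap"])
E
```

```text
pics
side [[462.8, 0.0, 256.3], [0.0, 462.8, 197.8], [0.0, 0.0, 1.0]] [-0.06856038  0.          0.          0.          0.        ] pos [0.325 0.939 0.787] [[-0.97, -0.24, 0.02], [-0.14, 0.52, -0.84], [0.19, -0.82, -0.54]]
top [[436.4, 0.0, 249.0], [0.0, 436.4, 193.6], [0.0, 0.0, 1.0]] [0.00336854 0.         0.         0.         0.        ] pos [ 0.465 -0.007  1.452] [[-0.01, -1.0, 0.0], [-1.0, 0.0, -0.07], [0.07, -0.0, -1.0]]
0.1 [[ 3.13415316e-01 -9.49616071e-01 -3.96966426e-04]
 [-9.49614710e-01 -3.13415541e-01  1.61295771e-03]
 [-1.65610601e-03 -1.28560492e-04 -9.99998620e-01]] 0.08524778735784654
```

View pics/side0.png

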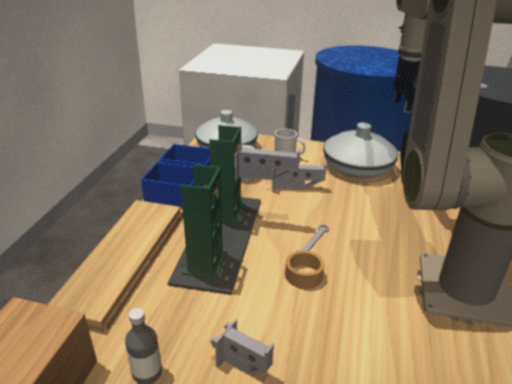

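View pics/top0.png

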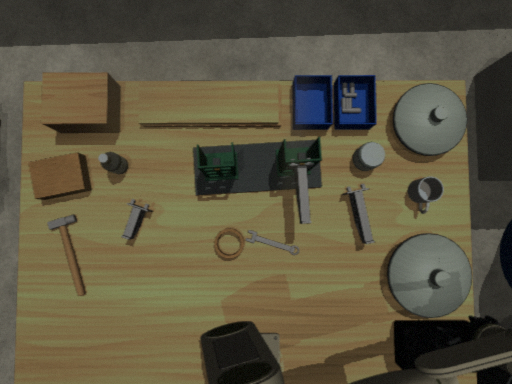

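Side: the rack stands at about (215,210), the short arm at (242,350) and the long arm in the background at (275,165). Top: long arm at (360,215), short arm at (135,220), bare upright at (217,160), and the fixed arm's upright at (300,155). Next I'll zoom in.

```bash
python3 - <<'E'
import cv2,numpy as np
t=np.load("top0.npz")["frame"][:,:,::-1];s=np.load("side0.npz")["frame"][:,:,::-1]
z=lambda im,c,r,w,h,k:cv2.convertScaleAbs(cv2.resize(im[r:r+h,c:c+w],None,fx=k,fy=k,interpolation=cv2.INTER_CUBIC),alpha=1.8,beta=15)
a=z(t,185,130,145,65,5.5)  # 797x357
b=z(t,335,175,60,75,3.2);c=z(s,165,115,170,75,3.2)
h=b.shape[0];row=np.hstack([b,c]);row=np.pad(row,((0,0),(0,797-row.shape[1]),(0,0)))
cv2.imwrite("pics/zoom.png",np.vstack([a[:,:797],row]))
print(a.shape,row.shape)
E
```

```text
(358, 798, 3) (240, 797, 3)
```

View pics/zoom.png

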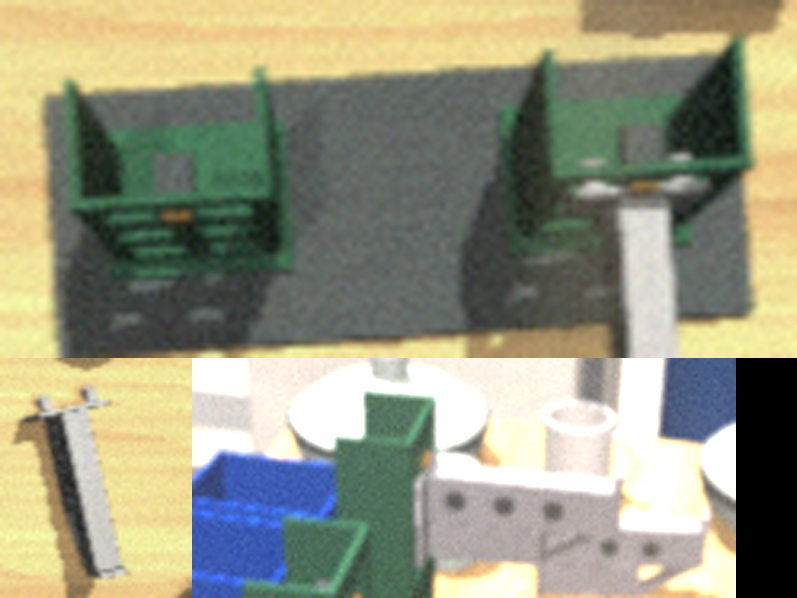

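```bash
cat > h.py <<'E'
import cv2,numpy as np
def ray(c,px):
    u=cv2.undistortPoints(np.array(px,float).reshape(-1,1,2),c["mtx"],c["D"]).reshape(-1,2)
    d=np.c_[u,np.ones(len(u))]@c["R"]; return -c["R"].T@c["t"],d
def onz(c,px,z):
    o,d=ray(c,px); return o+d*((z-o[2])/d[:,2])[:,None]
def proj(c,X):
    return cv2.projectPoints(np.array(X,float).reshape(-1,1,3),cv2.Rodrigues(c["R"])[0],c["t"].reshape(3,1),c["mtx"],c["D"])[0].reshape(-1,2)
E
python3 - <<'E'
from h import *
c=dict(np.load("top0.npz"));f=c["frame"]
Z=lambda p:[(x/5.5+185-.4,y/5.5+130-.4) for x,y in p]
print("bare top edge",onz(c,Z([(78,209),(272,197)]),.283).round(4))
print("fixed top edge",onz(c,Z([(552,175),(748,163)]),.283).round(4))
print("nose bare/fixed",onz(c,Z([(177,216),(645,188)]),.2445).round(4))
hsv=cv2.cvtColor(f,cv2.COLOR_RGB2HSV)
for nm,(r0,r1,c0,c1),z in(("loose",(180,250,335,395),.08),("fixed",(150,230,285,325),.238)):
    m=((hsv[...,1]<60)&(hsv[...,2]>95)).astype(np.uint8);mm=np.zeros_like(m);mm[r0:r1,c0:c1]=m[r0:r1,c0:c1]
    n,l,st,_=cv2.connectedComponentsWithStats(mm);i=1+np.argmax(st[1:,4]);ys,xs=np.where(l==i)
    P=onz(c,np.c_[xs,ys],z)[:,:2]
    e=cv2.minAreaRect((P*1000).astype(np.float32));print(nm,st[i],e,cv2.boxPoints(e).round(0).tolist())
    vx=cv2.fitLine((P*1000).astype(np.float32),cv2.DIST_HUBER,0,.01,.01).ravel();print(vx, np.degrees(np.arctan2(vx[1],vx[0])))
    for x in np.arange(P[:,0].min(),P[:,0].max(),.012):
        q=P[abs(P[:,0]-x-.006)<.006]
        if len(q):print("  x%.3f y %.3f..%.3f mid %.4f"%(x+.006,q[:,1].min(),q[:,1].max(),q[:,1].mean()))
Zl=lambda p:[(x/3.2+335-.35,(y-358)/3.2+175-.35) for x,y in p]
print("backplate top",onz(c,Zl([(35,418),(108,403)]),.08).round(4))
print("bar",onz(c,Zl([(62,413),(90,408),(123,570),(97,575)]),.08).round(4))
E
```

```text
bare top edge [[0.6165 0.1236 0.283 ]
 [0.622  0.0285 0.283 ]]
fixed top edge [[ 0.6322 -0.109   0.283 ]
 [ 0.6377 -0.2054  0.283 ]]
nose bare/fixed [[ 0.6177  0.0778  0.2445]
 [ 0.6309 -0.1594  0.2445]]
loose [347 184  26  57 427] ((499.1379699707031, -368.8945617675781), (177.7384796142578, 64.62303924560547), 10.136405944824219) [[406.0, -353.0], [417.0, -416.0], [592.0, -385.0], [581.0, -321.0]]
[ 9.8125613e-01  1.9270816e-01  4.9171078e+02 -3.7166650e+02] 11.110872
  x0.418 y -0.397..-0.375 mid -0.3857
  x0.430 y -0.394..-0.372 mid -0.3837
  x0.442 y -0.394..-0.369 mid -0.3817
  x0.454 y -0.391..-0.366 mid -0.3789
  x0.466 y -0.389..-0.367 mid -0.3769
  x0.478 y -0.386..-0.364 mid -0.3748
  x0.490 y -0.383..-0.361 mid -0.3713
  x0.502 y -0.380..-0.358 mid -0.3693
  x0.514 y -0.377..-0.355 mid -0.3669
  x0.526 y -0.377..-0.352 mid -0.3648
  x0.538 y -0.374..-0.349 mid -0.3620
  x0.550 y -0.372..-0.350 mid -0.3602
  x0.562 y -0.369..-0.325 mid -0.3522
  x0.574 y -0.388..-0.322 mid -0.3566
  x0.586 y -0.379..-0.328 mid -0.3687
fixed [298 168  13  56 452] ((543.3466796875, -165.1380
[... 191 characters left out ...]
1.6464423e+02] 4.0096273
  x0.472 y -0.181..-0.159 mid -0.1697
  x0.484 y -0.178..-0.159 mid -0.1684
  x0.496 y -0.178..-0.156 mid -0.1678
  x0.508 y -0.179..-0.156 mid -0.1673
  x0.520 y -0.176..-0.156 mid -0.1661
  x0.532 y -0.176..-0.154 mid -0.1659
  x0.544 y -0.176..-0.154 mid -0.1650
  x0.556 y -0.176..-0.154 mid -0.1642
  x0.568 y -0.174..-0.151 mid -0.1626
  x0.580 y -0.171..-0.151 mid -0.1619
  x0.592 y -0.171..-0.152 mid -0.1609
  x0.604 y -0.169..-0.152 mid -0.1603
  x0.616 y -0.169..-0.149 mid -0.1590
backplate top [[ 0.5588 -0.3169  0.08  ]
 [ 0.5733 -0.3893  0.08  ]]
bar [[ 0.5636 -0.3437  0.08  ]
 [ 0.5684 -0.3714  0.08  ]
 [ 0.4093 -0.4     0.08  ]
 [ 0.4045 -0.3745  0.08  ]]
```

Measurements so far:
- **Long arm:** grip at about (0.4905, -0.372), yaw about 11°.
- **Upright face:** about (0.620, 0.0765, 0.24), yaw about 3.4°.

Now I'll move above the long arm.

>>> carry_out(dp=[[30, 20, 0], [65, 43, 0], [100, 66, 0], [135, 89, 0], [170, 112, 0]], delta_rot=[[0, 0, -1], [0, 0, -2], [0, 0, -3], [0, 0, -4], [0, 0, -5]], claw=0)

```text
time_s: 0.6
ee_pos: [0.3591, -0.4565, 0.2308]
ee_rot: [[0.228, -0.974, -0.0], [-0.974, -0.228, 0.001], [-0.001, 0.0, -1.0]]
wrist_force: [0.7, 0.1, -0.2]
finger_gap: 0.0855
```

>>> carry_out(dp=[[35, 23, 0], [70, 45, 0], [100, 66, 0], [120, 80, 0], [132, 86, 0]], delta_rot=[[0, 0, -1], [0, 0, -2], [0, 0, -2.3], [0, 0, -2.3], [0, 0, -2.3]])

```text
time_s: 1.1
ee_pos: [0.4915, -0.3699, 0.2307]
ee_rot: [[0.192, -0.981, -0.001], [-0.981, -0.192, 0.001], [-0.001, 0.0, -1.0]]
wrist_force: [-0.2, -0.5, -0.9]
finger_gap: 0.0855
```

>>> carry_out(dp=[[0, 0, -20], [0, 0, -45], [0, 0, -70], [0, 0, -85], [0, 0, -85]], delta_rot=[[0, 0, 0], [0, 0, 0], [0, 0, 0], [0, 0, 0], [0, 0, 0]])

```text
time_s: 1.6
ee_pos: [0.4882, -0.3709, 0.143]
ee_rot: [[0.19, -0.982, -0.004], [-0.982, -0.19, 0.004], [-0.004, 0.003, -1.0]]
wrist_force: [-0.3, -0.0, -0.6]
finger_gap: 0.0856
```

```bash
python3 - <<'E'
from workcell import state,capture
from h import *
s=state();R=s["ee_rot"];print(s["time_s"],s["ee_pos"],np.degrees(np.arctan2(R[1,0],R[0,0])),R[:,2],s["wrist_force"])
z=lambda im,c,r,w,h,k:cv2.convertScaleAbs(cv2.resize(im[r:r+h,c:c+w,::-1],None,fx=k,fy=k,interpolation=cv2.INTER_CUBIC),alpha=1.6,beta=15)
a=z(capture("top")["frame"],320,170,90,90,4.4);b=z(capture("side")["frame"],230,90,100,99,4)
cv2.imwrite("pics/pre.png",np.hstack([a,b]))
E
```

```text
1.6 [ 0.48817404 -0.37091372  0.14302969] -79.07419033198727 [-0.0042515   0.00357126 -0.99998459] [-0.31400887 -0.00939187 -0.5619046 ]
```

View pics/pre.png

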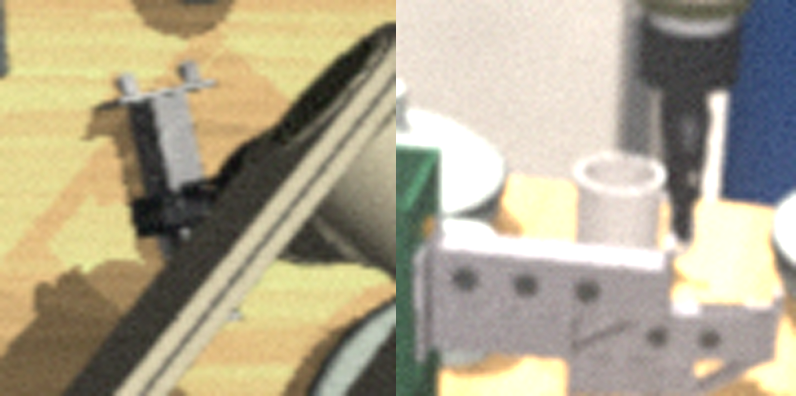

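The top view shows the open fingers straddling the bar around (175,210) in the crop, and the side view shows the gripper above the hidden long arm. I'll descend and grip.

>>> carry_out(dp=[[0, 0, -25], [0, 0, -55], [0, 0, -85], [0, 0, -108], [0, 0, -108]], delta_rot=[[0, 0, 0], [0, 0, 0], [0, 0, 0], [0, 0, 0], [0, 0, 0]])

```text
time_s: 2.2
ee_pos: [0.4886, -0.3707, 0.036]
ee_rot: [[0.19, -0.982, -0.003], [-0.982, -0.19, 0.003], [-0.003, 0.003, -1.0]]
wrist_force: [-0.6, 1.0, -0.3]
finger_gap: 0.0853
```

>>> carry_out(dp=[[0, 0, 0], [0, 0, 0], [0, 0, 0], [0, 0, 0], [0, 0, 0]], delta_rot=[[0, 0, 0], [0, 0, 0], [0, 0, 0], [0, 0, 0], [0, 0, 0]], claw=1, grip_force=80)

```text
time_s: 2.7
ee_pos: [0.491, -0.3725, 0.0399]
ee_rot: [[0.19, -0.982, 0.002], [-0.982, -0.19, -0.002], [0.002, -0.002, -1.0]]
wrist_force: [0.6, 0.2, 5.7]
finger_gap: 0.0254
```

>>> carry_out(dp=[[0, 0, 0], [0, 0, 0], [0, 0, 0], [0, 0, 0], [0, 0, 0]], delta_rot=[[0, 0, 0], [0, 0, 0], [0, 0, 0], [0, 0, 0], [0, 0, 0]])

```text
time_s: 3.2
ee_pos: [0.491, -0.3725, 0.0399]
ee_rot: [[0.19, -0.982, 0.002], [-0.982, -0.19, -0.002], [0.002, -0.001, -1.0]]
wrist_force: [0.3, 1.1, 6.5]
finger_gap: 0.0251
```

>>> carry_out(dp=[[0, 0, 10], [0, 0, 30], [0, 0, 60], [-5, 0, 95], [-10, 0, 130]], delta_rot=[[0, 0, 0], [0, 0, 0], [0, 0, 0], [0, 0, 0], [0, 0, 0]])

```text
time_s: 3.7
ee_pos: [0.4792, -0.3711, 0.169]
ee_rot: [[0.19, -0.982, -0.002], [-0.982, -0.19, 0.001], [-0.002, 0.001, -1.0]]
wrist_force: [-0.0, -0.3, -3.4]
finger_gap: 0.025
```

>>> carry_out(dp=[[-10, 0, 35], [-20, 0, 70], [-30, 0, 105], [-40, 0, 135], [-45, 0, 145]], delta_rot=[[0, 0, -1], [0, 0, -2], [0, 0, -3], [0, 0, -4], [0, 0, -4]])

```text
time_s: 4.2
ee_pos: [0.4351, -0.3725, 0.3177]
ee_rot: [[0.121, -0.993, 0.004], [-0.993, -0.121, -0.004], [0.004, -0.003, -1.0]]
wrist_force: [0.7, -1.1, -3.1]
finger_gap: 0.025
```

>>> carry_out(dp=[[0, 20, 0], [0, 50, 0], [0, 85, 0], [0, 120, 0], [0, 155, 0]], delta_rot=[[0, 0, 0], [0, 0, -1], [0, 0, -2], [0, 0, -3], [0, 0, -3.6]])

```text
time_s: 4.7
ee_pos: [0.4343, -0.2151, 0.3115]
ee_rot: [[0.058, -0.998, -0.002], [-0.998, -0.058, 0.002], [-0.002, 0.002, -1.0]]
wrist_force: [0.5, 0.2, -2.5]
finger_gap: 0.0252
```

>>> carry_out(dp=[[0, 35, 0], [0, 70, 0], [0, 105, 0], [0, 140, 0], [0, 175, 0]], delta_rot=[[0, 0, 0], [0, 0, 0], [0, 0, 0], [0, 0, 0], [0, 0, 0]])

```text
time_s: 5.2
ee_pos: [0.4342, -0.0402, 0.3118]
ee_rot: [[0.059, -0.998, -0.002], [-0.998, -0.059, 0.001], [-0.001, 0.002, -1.0]]
wrist_force: [-0.0, 0.7, -3.5]
finger_gap: 0.0256
```

>>> carry_out(dp=[[0, 35, 0], [0, 70, 0], [0, 95, -10], [0, 108, -20], [0, 108, -30]], delta_rot=[[0, 0, 0], [0, 0, 0], [0, 0, 0], [0, 0, 0], [0, 0, 0]])

```text
time_s: 5.7
ee_pos: [0.4344, 0.0675, 0.2815]
ee_rot: [[0.061, -0.998, -0.002], [-0.998, -0.061, 0.0], [-0.0, 0.002, -1.0]]
wrist_force: [-0.4, -0.7, -3.6]
finger_gap: 0.025
```

>>> carry_out(dp=[[0, 0, 0], [0, 0, 0], [0, 0, 0]], delta_rot=[[0, 0, 0], [0, 0, 0], [0, 0, 0]])

```text
time_s: 6.0
ee_pos: [0.4353, 0.0653, 0.2836]
ee_rot: [[0.057, -0.998, 0.0], [-0.998, -0.057, -0.0], [0.0, -0.0, -1.0]]
wrist_force: [0.3, -0.4, -1.9]
finger_gap: 0.0248
```

```bash
python3 - <<'E'
from workcell import state,capture
from h import *
s=state();R=s["ee_rot"];print(s["time_s"],s["ee_pos"],np.degrees(np.arctan2(R[1,0],R[0,0])),R[:,2],s["wrist_force"],s["ft_torque"])
z=lambda im,c,r,w,h,k:cv2.convertScaleAbs(cv2.resize(im[r:r+h,c:c+w,::-1],None,fx=k,fy=k,interpolation=cv2.INTER_CUBIC),alpha=1.6,beta=15)
t=capture("top");d=capture("side");np.savez("top1.npz",**t);np.savez("side1.npz",**d)
a=z(t["frame"],180,130,80,110,5);b=z(d["frame"],170,120,100,138,4)
cv2.imwrite("pics/hold.png",np.hstack([a,b[:550]]))
E
```

```text
6.0 [0.43530962 0.06532592 0.28359976] -86.71286407874533 [ 3.50824138e-04 -1.91683402e-04 -9.99999920e-01] [ 0.2637857  -0.43263293 -1.94063747] [-0.08871487 -0.01845057 -0.02155682]
```

View pics/hold.png

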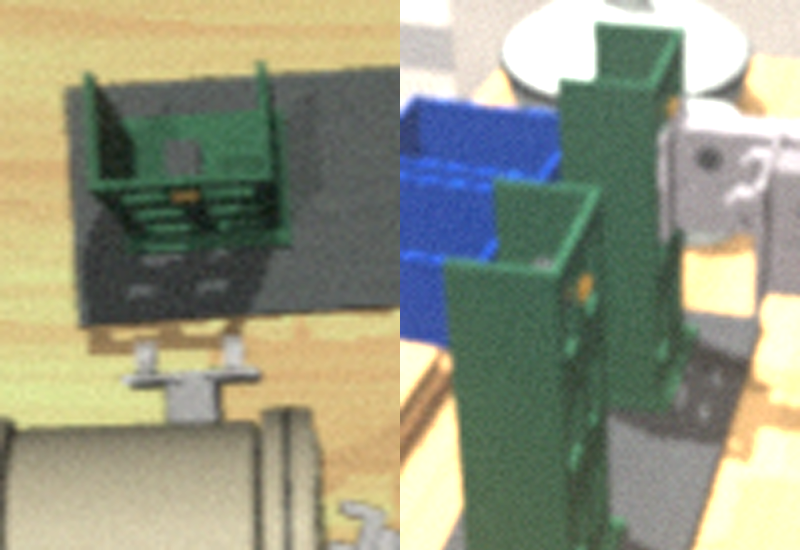

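The top view shows the back plate at crop (125..262, 377), with claws pointing at the bare upright at (145,342) and (231,337). The nose is at (185,197). Now I'll measure the offset.

```bash
python3 - <<'E'
from h import *
c=dict(np.load("top1.npz"))
Z=lambda p:[(x/5+180-.4,y/5+130-.4) for x,y in p]
p=onz(c,Z([(125,381),(262,374)]),.3236);print("plate",p.round(4),p.mean(0),"yaw",np.degrees(np.arctan2(-(p[1]-p[0])[0]*-1,-(p[1]-p[0])[1])))
q=onz(c,Z([(145,340),(231,334)]),.3136);print("claw tips",q.round(4),q.mean(0).round(4))
n=onz(c,Z([(185,197)]),.2445);print("nose",n.round(4))
e=onz(c,Z([(90,187),(280,181)]),.283);print("edge",e.round(4),e.mean(0).round(4))
E
```

```text
plate [[0.5117 0.1037 0.3236]
 [0.515  0.0329 0.3236]] [0.51333008 0.06829078 0.3236    ] yaw 2.6487914094535263
claw tips [[0.5335 0.0943 0.3136]
 [0.5364 0.0494 0.3136]] [0.535  0.0718 0.3136]
nose [[0.6173 0.0783 0.2445]]
edge [[0.6181 0.1268 0.283 ]
 [0.6209 0.0243 0.283 ]] [0.6195 0.0755 0.283 ]
```

>>> carry_out(dp=[[0, 0, -20], [0, 0, -45], [20, 1, -61], [45, 2.5, -61], [65, 3.5, -61]], delta_rot=[[0, 0, 0], [0, 0, 0], [0, 0, 0], [0, 0, 0], [0, 0, 0]])

```text
time_s: 6.6
ee_pos: [0.5009, 0.0693, 0.2219]
ee_rot: [[0.058, -0.998, -0.0], [-0.998, -0.058, -0.0], [0.0, 0.0, -1.0]]
wrist_force: [-1.1, 0.3, -2.4]
finger_gap: 0.0254
```

>>> carry_out(dp=[[5, 0.5, 0], [8, 0.5, 0], [10, 0.5, 0], [10, 0.5, 0], [10, 0.5, 0]], delta_rot=[[0, 0, 0], [0, 0, 0], [0, 0, 0], [0, 0, 0], [0, 0, 0]])

```text
time_s: 7.1
ee_pos: [0.5097, 0.0702, 0.2225]
ee_rot: [[0.059, -0.998, 0.0], [-0.998, -0.059, 0.0], [0.0, -0.0, -1.0]]
wrist_force: [-0.6, -0.4, -3.5]
finger_gap: 0.0251
```

```bash
python3 - <<'E'
from workcell import state,capture
from h import *
s=state();R=s["ee_rot"];print(s["time_s"],s["ee_pos"],np.degrees(np.arctan2(R[1,0],R[0,0])),R[:,2],s["wrist_force"],s["ft_torque"])
z=lambda im,c,r,w,h,k:cv2.convertScaleAbs(cv2.resize(im[r:r+h,c:c+w,::-1],None,fx=k,fy=k,interpolation=cv2.INTER_CUBIC),alpha=1.6,beta=15)
t=capture("top");d=capture("side");np.savez("top2.npz",**t)
a=z(t["frame"],190,150,60,50,6.6);b=z(d["frame"],170,150,80,66,5)[:330]
cv2.imwrite("pics/near.png",np.hstack([a,b]))
E
```

```text
7.1 [0.50971127 0.07019181 0.22250635] -86.63489400207767 [ 1.83998060e-04  7.98440596e-06 -9.99999983e-01] [-0.59570525 -0.4311558  -3.5167004 ] [-0.03160755  0.01130756 -0.06165805]
```

View pics/near.png

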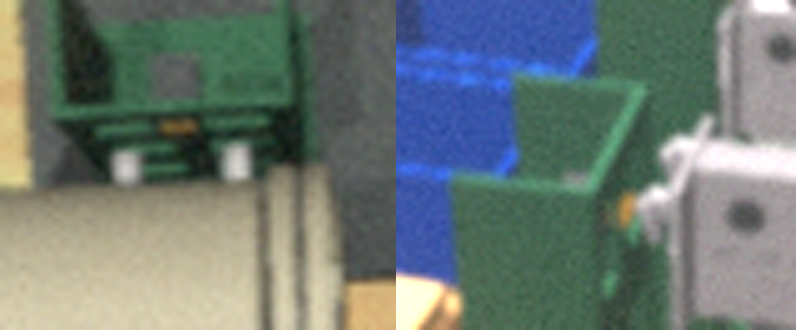

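The claws at crop (127,165) and (237,160) are centred about the nose at (179,127) and at the right height, about 10 mm short of the face. I'll advance gently.

>>> carry_out(dp=[[4, 0.2, 0], [8, 0.5, 0], [12, 0.7, 0], [15, 0.9, 0], [17, 1, 0]], delta_rot=[[0, 0, 0], [0, 0, 0], [0, 0, 0], [0, 0, 0], [0, 0, 0]])

```text
time_s: 7.7
ee_pos: [0.5233, 0.0711, 0.2213]
ee_rot: [[0.059, -0.998, -0.01], [-0.998, -0.059, -0.001], [0.0, 0.01, -1.0]]
wrist_force: [-25.7, 2.9, 0.9]
finger_gap: 0.0249
```

>>> carry_out(dp=[[2, 0.1, 0], [4, 0.2, 0], [6, 0.3, 0], [7, 0.4, 0], [7, 0.4, 0]], delta_rot=[[0, 0, 0], [0, 0, 0], [0, 0, 0], [0, 0, 0], [0, 0, 0]])

```text
time_s: 8.2
ee_pos: [0.5279, 0.0713, 0.2187]
ee_rot: [[0.059, -0.998, -0.017], [-0.998, -0.059, -0.001], [0.0, 0.017, -1.0]]
wrist_force: [-30.1, -3.1, -1.9]
finger_gap: 0.025
```

```bash
python3 - <<'E'
from workcell import state,capture
from h import *
s=state();print(s["time_s"],s["ee_pos"],s["wrist_force"],s["ft_torque"])
z=lambda im,c,r,w,h,k:cv2.convertScaleAbs(cv2.resize(im[r:r+h,c:c+w,::-1],None,fx=k,fy=k,interpolation=cv2.INTER_CUBIC),alpha=1.6,beta=15)
t=capture("top");d=capture("side");np.savez("top3.npz",**t);np.savez("side3.npz",**d)
a=z(t["frame"],190,150,60,50,6.6);b=z(d["frame"],180,150,66,55,6)[:330]
cv2.imwrite("pics/c1.png",np.hstack([a,b]))
E
```

```text
8.2 [0.52786207 0.07130854 0.21869128] [-30.10185692  -3.11901349  -1.89154607] [-0.33998892  4.10231753 -0.02388151]
```

View pics/c1.png

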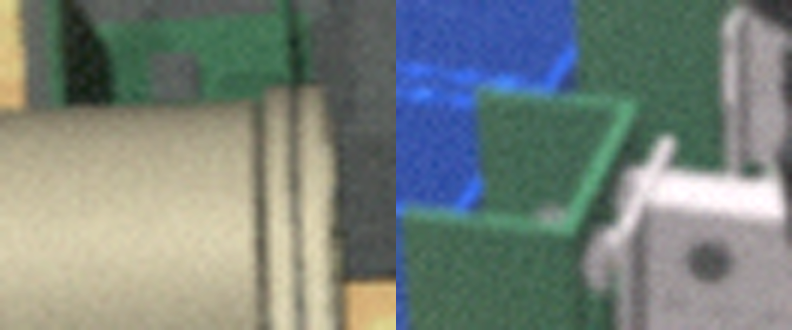

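```bash
python3 - <<'E'
from h import *
c=dict(np.load("side3.npz"))
Z=lambda p:[((x-396)/6+180-.4,y/6+150-.4) for x,y in p]
for z in(.255,.2587,.262): print(z,onz(c,Z([(612,246),(669,141)]),z).round(4).tolist())
print("upright front corners top z.283",onz(c,Z([(577,228),(634,103)]),.283).round(4).tolist())
# predicted points: near claw tip (lip end) for tip just at face / fully in
yaw=np.radians(3.3);X=np.array([np.cos(yaw),np.sin(yaw),0]);Y=np.array([-np.sin(yaw),np.cos(yaw),0])
F=np.array([.620,.0765,0])
for nm,d in(("touch",-.017),("home",0)):
    U=F+X*d; z0=.2187-.040
    pts=[U+35*Y/1e3+[0,0,z0+.08],U-35*Y/1e3+[0,0,z0+.08],U+X*.017+Y*.028+[0,0,z0+.07],U+X*.017+Y*.028+[0,0,z0+.047],U+Y*.028+[0,0,z0+.07]]
    p=proj(c,pts);print(nm,((p-[180,150]+.4)*6+[396,0]).round(0).tolist())
E
```

```text
0.255 [[0.6063, 0.1172, 0.255], [0.6091, 0.0368, 0.255]]
0.2587 [[0.6044, 0.123, 0.2587], [0.6071, 0.0431, 0.2587]]
0.262 [[0.6026, 0.1281, 0.262], [0.6053, 0.0487, 0.262]]
upright front corners top z.283 [[0.607, 0.1523, 0.283], [0.6154, 0.0599, 0.283]]
touch [[631.0, 230.0], [676.0, 139.0], [592.0, 239.0], [594.0, 291.0], [637.0, 244.0]]
home [[586.0, 225.0], [633.0, 134.0], [548.0, 234.0], [550.0, 286.0], [592.0, 239.0]]
```

```bash
cat >> h.py <<'E'
def tri(c1,p1,c2,p2):
    o1,d1=ray(c1,[p1]);o2,d2=ray(c2,[p2]);d1=d1[0]/np.linalg.norm(d1);d2=d2[0]/np.linalg.norm(d2)
    s=np.linalg.lstsq(np.c_[d1,-d2],o2-o1,rcond=None)[0];a=o1+s[0]*d1;b=o2+s[1]*d2
    return ((a+b)/2*1e3).round(1),(np.linalg.norm(a-b)*1e3).round(1)
E
python3 - <<'E'
from h import *
t=dict(np.load("top1.npz"));s=dict(np.load("side3.npz"))
Zt=lambda x,y:(x/5+180-.4,y/5+130-.4)
Zs=lambda x,y:((x-396)/6+180-.4,y/6+150-.4)
print("near",tri(t,Zt(90,187),s,Zs(577,230)));print("far",tri(t,Zt(280,181),s,Zs(634,103)))
s1=dict(np.load("side1.npz"))
Zh=lambda x,y:((x-400)/4+170-.4,y/4+120-.4)
print("nose",tri(t,Zt(185,197),s1,Zh(585,288)))
print("top bare",tri(t,Zt(90,187),s1,Zh(555,268)),tri(t,Zt(280,181),s1,Zh(600,187)))
t0=dict(np.load("top0.npz"));s0=dict(np.load("side0.npz"))
z=lambda x,y:(x/5.5+185-.4,y/5.5+130-.4);w=lambda x,y:((x-192)/3.2+165-.4,(y-358)/3.2+115-.4)
print("fixed far corner/nose",tri(t0,z(748,165),s0,w(433,400)),tri(t0,z(645,188),s0,w(428,460)))
E
```

```text
near (array([618.1, 128.1, 266.6]), np.float64(4.5))
far (array([625.1,  25.2, 263.2]), np.float64(3.2))
nose (array([619.1,  79.4, 227.9]), np.float64(0.6))
top bare (array([619.4, 128.2, 269.6]), np.float64(1.0)) (array([624.7,  25.1, 264.3]), np.float64(2.6))
fixed far corner/nose (array([ 640.3, -208.8,  261.9]), np.float64(1.0)) (array([ 632.8, -161.7,  227.3]), np.float64(1.0))
```

Triangulating the upright from both views puts its top at about 0.266 and its nose at about 0.2275. The slots are therefore near z 0.223, about 17 mm lower than I had worked out from the "238". The claws struck the face above the slots. I'll back off, drop to TCP z of about 0.205 and check the hold.

>>> carry_out(dp=[[-6, 0, 0], [-16, -1, 0], [-26, -1.5, 0], [-30, -1.7, -8], [-30, -1.7, -17]], delta_rot=[[0, 0, 0], [0, 0, 0], [0, 0, 0], [0, 0, 0], [0, 0, 0]])

```text
time_s: 8.8
ee_pos: [0.5044, 0.07, 0.2059]
ee_rot: [[0.059, -0.998, 0.003], [-0.998, -0.059, 0.0], [0.0, -0.003, -1.0]]
wrist_force: [-0.4, 0.0, -3.1]
finger_gap: 0.025
```

>>> carry_out(dp=[[0, 0, 0], [0, 0, 0], [0, 0, 0]], delta_rot=[[0, 0, 0], [0, 0, 0], [0, 0, 0]])

```text
time_s: 9.1
ee_pos: [0.5044, 0.0699, 0.2055]
ee_rot: [[0.059, -0.998, 0.0], [-0.998, -0.059, 0.0], [0.0, -0.0, -1.0]]
wrist_force: [-0.9, -0.5, -3.4]
finger_gap: 0.025
```

```bash
python3 - <<'E'
from workcell import state,capture
from h import *
s=state();R=s["ee_rot"];print(s["time_s"],s["ee_pos"],np.degrees(np.arctan2(R[1,0],R[0,0])),R[:,2],s["wrist_force"],s["ft_torque"])
z=lambda im,c,r,w,h,k:cv2.convertScaleAbs(cv2.resize(im[r:r+h,c:c+w,::-1],None,fx=k,fy=k,interpolation=cv2.INTER_CUBIC),alpha=1.6,beta=15)
t=capture("top");d=capture("side");np.savez("top4.npz",**t);np.savez("side4.npz",**d)
a=z(t["frame"],190,150,60,60,5);b=z(d["frame"],180,150,100,75,5)
cv2.imwrite("pics/c2.png",np.hstack([np.pad(a,((0,75),(0,0),(0,0))),b]))
E
```

```text
9.1 [0.5044082  0.06994476 0.20548941] -86.6352508510997 [ 4.08284766e-04  7.91919477e-06 -9.99999917e-01] [-0.88050376 -0.50890809 -3.39725118] [ 0.02020275  0.02087278 -0.00564546]
```

View pics/c2.png

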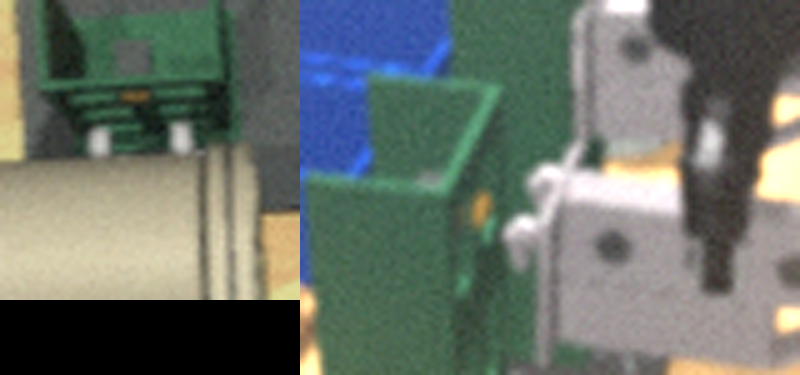

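```bash
python3 - <<'E'
from h import *
t=dict(np.load("top4.npz"));s=dict(np.load("side4.npz"))
Zt=lambda x,y:(x/5+190-.4,y/5+150-.4)
Zs=lambda x,y:((x-300)/5+180-.4,y/5+150-.4)
print("claw near tip",tri(t,Zt(99,127),s,Zs(512,222)),"far",tri(t,Zt(181,121),s,Zs(537,172)))
yaw=np.radians(3.4);X=np.array([np.cos(yaw),np.sin(yaw),0]);Y=np.array([-np.sin(yaw),np.cos(yaw),0])
B=np.array([.5044,.0699,.2055-.040])+X*.083
P=lambda x,y,z:B+X*x/1e3+Y*y/1e3+[0,0,z/1e3]
pts=[P(-5,13,80),P(-85,13,80),P(-5,13,35),P(0,35,80),P(0,-35,80),P(-5,35,0),P(17,28,70),P(17,28,47)]
print(((proj(s,pts)-[180,150]+.4)*5+[300,0]).round(0).tolist())
B=P(0,0,0)
print("nose",tri(t,Zt(135,97),s,Zs(482,210)))
E
```

```text
claw near tip (array([599.8,  98.6, 236.3]), np.float64(3.6)) far (array([602.5,  52.6, 235.8]), np.float64(4.7))
[[554.0, 197.0], [729.0, 217.0], [555.0, 281.0], [532.0, 221.0], [566.0, 144.0], [545.0, 370.0], [499.0, 228.0], [500.0, 271.0]]
nose (array([618.9,  79.3, 227.9]), np.float64(1.0))
```

The arm is still level, and slid back about 4 mm in the grip. The claw tops are at z 0.236, 24 mm above home height, which suits the measured slots. Advancing again.

>>> carry_out(dp=[[6, 0.3, 0], [12, 0.7, 0], [17, 1, 0], [21, 1.2, 0], [25, 1.5, 0]], delta_rot=[[0, 0, 0], [0, 0, 0], [0, 0, 0], [0, 0, 0], [0, 0, 0]])

```text
time_s: 9.7
ee_pos: [0.5295, 0.0714, 0.2052]
ee_rot: [[0.059, -0.998, -0.0], [-0.998, -0.059, -0.0], [-0.0, 0.0, -1.0]]
wrist_force: [-0.6, 0.6, -3.3]
finger_gap: 0.0252
```

>>> carry_out(dp=[[2, 0.1, 0], [4, 0.2, 0], [6, 0.3, 0], [8, 0.5, 0], [8, 0.5, 0]], delta_rot=[[0, 0, 0], [0, 0, 0], [0, 0, 0], [0, 0, 0], [0, 0, 0]])

```text
time_s: 10.2
ee_pos: [0.5369, 0.0719, 0.2052]
ee_rot: [[0.059, -0.998, -0.001], [-0.998, -0.059, -0.0], [0.0, 0.001, -1.0]]
wrist_force: [-2.3, -0.5, -1.8]
finger_gap: 0.0248
```

Claws are in the slots with only about 2 N resistance, which is the catch. I'll continue until the plate meets the face.

>>> carry_out(dp=[[1, 0, 0], [2, 0.1, 0], [3, 0.2, 0], [4, 0.2, 0], [4, 0.2, 0]], delta_rot=[[0, 0, 0], [0, 0, 0], [0, 0, 0], [0, 0, 0], [0, 0, 0]])

```text
time_s: 10.7
ee_pos: [0.539, 0.072, 0.2051]
ee_rot: [[0.059, -0.998, -0.005], [-0.998, -0.059, -0.0], [0.0, 0.005, -1.0]]
wrist_force: [-14.5, -1.8, 4.6]
finger_gap: 0.0255
```

>>> carry_out(dp=[[1, 0, 0], [2, 0.1, 0], [2, 0.1, 0]], delta_rot=[[0, 0, 0], [0, 0, 0], [0, 0, 0]])

```text
time_s: 11.0
ee_pos: [0.5393, 0.072, 0.2051]
ee_rot: [[0.059, -0.998, -0.009], [-0.998, -0.059, -0.001], [0.0, 0.009, -1.0]]
wrist_force: [-24.6, -2.4, 10.8]
finger_gap: 0.0251
```

>>> carry_out(dp=[[-2, 0, 0], [-3.5, 0, -2], [-3.5, 0, -6], [-3.5, 0, -10], [-3.5, 0, -13]], delta_rot=[[0, 0, 0], [0, 0, 0], [0, 0, 0], [0, 0, 0], [0, 0, 0]])

```text
time_s: 11.5
ee_pos: [0.5387, 0.0723, 0.1922]
ee_rot: [[0.059, -0.998, -0.002], [-0.998, -0.059, -0.0], [-0.0, 0.002, -1.0]]
wrist_force: [-7.3, -0.8, 0.6]
finger_gap: 0.0252
```

>>> carry_out(dp=[[0, 0, -3], [0, 0, -6], [0, 0, -8], [0, 0, -8]], delta_rot=[[0, 0, 0], [0, 0, 0], [0, 0, 0], [0, 0, 0]])

```text
time_s: 11.9
ee_pos: [0.5388, 0.0723, 0.184]
ee_rot: [[0.059, -0.998, -0.002], [-0.998, -0.059, -0.0], [-0.0, 0.002, -1.0]]
wrist_force: [-6.8, -0.8, -1.9]
finger_gap: 0.0252
```

Smooth so far. I'll press on to the stop.

>>> carry_out(dp=[[0, 0, -2], [0, 0, -3], [0, 0, -4], [0, 0, -5], [0, 0, -5]], delta_rot=[[0, 0, 0], [0, 0, 0], [0, 0, 0], [0, 0, 0], [0, 0, 0]])

```text
time_s: 12.4
ee_pos: [0.5388, 0.0723, 0.1797]
ee_rot: [[0.059, -0.998, -0.002], [-0.998, -0.059, -0.0], [-0.0, 0.002, -1.0]]
wrist_force: [-8.9, -0.4, 3.0]
finger_gap: 0.025
```

>>> carry_out(dp=[[0, 0, -1], [0, 0, -2], [0, 0, -3], [0, 0, -3]], delta_rot=[[0, 0, 0], [0, 0, 0], [0, 0, 0], [0, 0, 0]])

```text
time_s: 12.8
ee_pos: [0.5387, 0.0723, 0.1792]
ee_rot: [[0.059, -0.998, -0.001], [-0.998, -0.059, -0.0], [0.0, 0.001, -1.0]]
wrist_force: [-21.7, -1.4, 20.7]
finger_gap: 0.025
```

A firm stop at TCP z 0.179, against a predicted home of 0.181. I'll check the catch before letting go.

```bash
python3 - <<'E'
from workcell import capture
from h import *
z=lambda im,c,r,w,h,k:cv2.convertScaleAbs(cv2.resize(im[r:r+h,c:c+w,::-1],None,fx=k,fy=k,interpolation=cv2.INTER_CUBIC),alpha=1.6,beta=15)
d=capture("side");np.savez("side5.npz",**d)
cv2.imwrite("pics/seat.png",z(d["frame"],180,130,100,75,8))
E
```

```text
(no output)
```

View pics/seat.png

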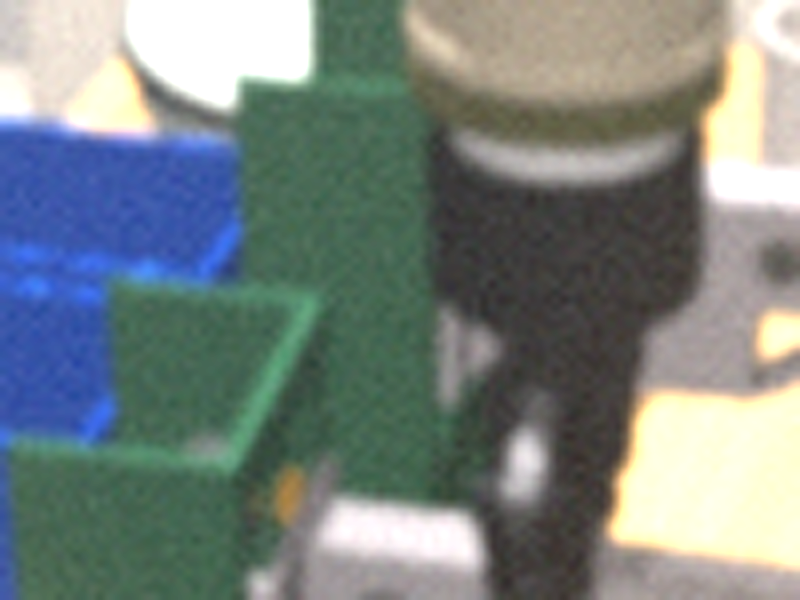

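The brass nose is visible at (290,493), above the plate's top edge (about (303,527) at mid-width), so the catch looks out. I'll relieve the load and open.

>>> carry_out(dp=[[0, 0, 1], [0, 0, 2], [0, 0, 3], [0, 0, 3]], delta_rot=[[0, 0, 0], [0, 0, 0], [0, 0, 0], [0, 0, 0]])

```text
time_s: 13.25
ee_pos: [0.5388, 0.0723, 0.1797]
ee_rot: [[0.059, -0.998, -0.001], [-0.998, -0.059, -0.0], [-0.0, 0.001, -1.0]]
wrist_force: [-8.4, 0.3, 2.5]
finger_gap: 0.0254
```

>>> carry_out(dp=[[0, 0, 0], [0, 0, 0], [0, 0, 0], [0, 0, 0], [0, 0, 0]], delta_rot=[[0, 0, 0], [0, 0, 0], [0, 0, 0], [0, 0, 0], [0, 0, 0]], claw=0)

```text
time_s: 13.75
ee_pos: [0.5398, 0.0722, 0.1795]
ee_rot: [[0.059, -0.998, 0.001], [-0.998, -0.059, 0.0], [-0.0, -0.001, -1.0]]
wrist_force: [-0.9, -0.2, 0.4]
finger_gap: 0.0854
```

>>> carry_out(dp=[[0, 0, 8], [0, 0, 25], [0, 0, 50], [0, 0, 80], [0, 0, 110]], delta_rot=[[0, 0, 0], [0, 0, 0], [0, 0, 0], [0, 0, 0], [0, 0, 0]])

```text
time_s: 14.25
ee_pos: [0.5394, 0.0722, 0.2909]
ee_rot: [[0.059, -0.998, 0.0], [-0.998, -0.059, 0.0], [-0.0, -0.0, -1.0]]
wrist_force: [1.6, 0.7, -0.2]
finger_gap: 0.0853
```

>>> carry_out(dp=[[-20, 0, 15], [-55, 0, 30], [-90, 0, 40], [-130, 0, 40], [-170, 0, 40]], delta_rot=[[0, 0, 0], [0, 0, 0], [0, 0, 0], [0, 0, 0], [0, 0, 0]])

```text
time_s: 14.75
ee_pos: [0.3684, 0.0722, 0.3303]
ee_rot: [[0.059, -0.998, 0.002], [-0.998, -0.059, 0.0], [-0.0, -0.002, -1.0]]
wrist_force: [-0.2, -0.7, 0.7]
finger_gap: 0.0857
```

```bash
python3 - <<'E'
from workcell import state,capture
from h import *
s=state();print(s["time_s"],s["ee_pos"],s["wrist_force"],s["finger_gap"])
z=lambda im,c,r,w,h,k:cv2.convertScaleAbs(cv2.resize(im[r:r+h,c:c+w,::-1],None,fx=k,fy=k,interpolation=cv2.INTER_CUBIC),alpha=1.6,beta=15)
t=capture("top");d=capture("side");np.savez("top6.npz",**t);np.savez("side6.npz",**d)
a=z(t["frame"],190,140,80,110,5)[:,:300];a=z(t["frame"],190,135,60,110,5);b=z(d["frame"],180,130,100,110,5)
cv2.imwrite("pics/done.png",np.hstack([a,b]))
E
```

```text
14.75 [0.36840524 0.07222867 0.33033456] [-0.18763694 -0.65156001  0.69343119] 0.08572528709038688
```

View pics/done.png

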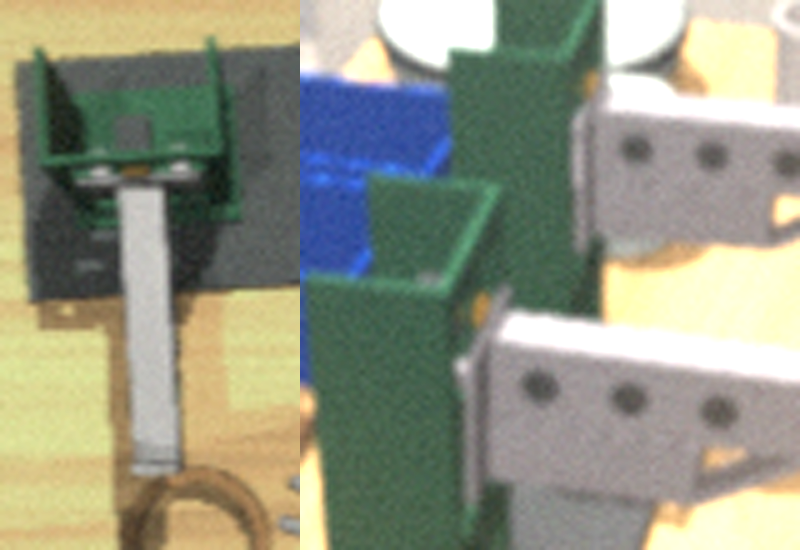

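Seated like its neighbour in both views, with the nose showing above the plate at (483,308). One numeric check against the neighbour before handing in.

```bash
python3 - <<'E'
from workcell import capture
from h import *
t=capture("top");s=capture("side");f=s["frame"];hs=cv2.cvtColor(f,cv2.COLOR_RGB2HSV);ht=cv2.cvtColor(t["frame"],cv2.COLOR_RGB2HSV)
def blob(h,r,c,w=8):
    m=(h[...,0]>8)&(h[...,0]<24)&(h[...,1]>110);g=np.zeros(m.shape,bool);g[r-w:r+w,c-w:c+w]=m[r-w:r+w,c-w:c+w]
    ys,xs=np.where(g);return len(xs),(xs.mean(),ys.mean()),(np.ptp(xs)+1,np.ptp(ys)+1)
o=lambda x,y:((x-300)/5+180,y/5+130)
for nm,a,b in(("ours",blob(hs,191,216),blob(ht,169,217)),("fixed",blob(hs,146,238),blob(ht,164,302))):
    print(nm,a,b,tri(t,b[1],s,a[1]))
# white bar top: per-column top edge, bright low-sat
def line(h,c0,c1,r0,r1):
    P=[]
    for c in range(c0,c1):
        col=(h[r0:r1,c,2]>150)&(h[r0:r1,c,1]<50);r=np.where(col)[0]
        if len(r):P.append((c,r0+r.min(),r0+r.max()))
    return np.array(P)
m=((ht[...,1]<60)&(ht[...,2]>95)).astype(np.uint8)
for nm,(r0,r1,c0,c1) in(("ours",(172,228,208,228)),("fixed",(168,224,294,312))):
    ys,xs=np.where(m[r0:r1,c0:c1]);P=onz(t,np.c_[xs+c0,ys+r0],.221)[:,:2]*1e3
    v=cv2.fitLine(P.astype(np.float32),cv2.DIST_HUBER,0,.01,.01).ravel();print(nm,"yaw",np.degrees(np.arctan2(v[1]*np.sign(v[0]),abs(v[0]))).round(2),"x",P[:,0].min().round(1),P[:,0].max().round(1),"y at mid",P[:,1].mean().round(1))
yaw=np.radians(3.4);X=np.array([np.cos(yaw),np.sin(yaw),0]);Y=np.array([-np.sin(yaw),np.cos(yaw),0])
for nm,F in(("ours",np.array([.621,.078,.221])),("fixed",np.array([.6345,-.161,.221]))):
    p=proj(s,[F-X*.005+Y*.013,F-X*.085+Y*.013,F-X*.085-Y*.013]);print(nm,"pred bar near corner, mid near, mid far",p.round(1).tolist())
for c in(224,235,250,262):print(c,f[180:215,c].mean(1).astype(int).tolist()); 
for c in(243,255,268):print("fx",c,f[140:170,c].mean(1).astype(int).tolist())
E
```

```text
ours (13, (np.float64(215.84615384615384), np.float64(191.15384615384616)), (np.int64(3), np.int64(6))) (7, (np.float64(217.14285714285714), np.float64(168.71428571428572)), (np.int64(5), np.int64(2))) (array([619.8,  77.8, 228.1]), np.float64(0.9))
fixed (6, (np.float64(237.5), np.float64(145.5)), (np.int64(2), np.int64(4))) (8, (np.float64(301.5), np.float64(163.5)), (np.int64(4), np.int64(2))) (array([ 633.9, -160.1,  230.8]), np.float64(0.6))
ours yaw 3.39 x 461.6 608.9 y at mid 72.7
fixed yaw 4.17 x 466.1 622.1 y at mid -167.0
ours pred bar near corner, mid near, mid far [[215.9, 196.9], [250.3, 200.8], [252.4, 194.8]]
fixed pred bar near corner, mid near, mid far [[238.3, 150.8], [267.4, 153.7], [268.9, 149.5]]
224 [40, 44, 39, 41, 43, 40, 40, 43, 42, 43, 44, 64, 112, 147, 161, 165, 166, 159, 140, 115, 87, 89, 88, 78, 76, 73, 66, 64, 70, 75, 80, 85, 82, 85, 87]
235 [58, 50, 51, 45, 43, 43, 39, 36, 32, 28, 35, 34, 41, 78, 137, 162, 164, 167, 166, 152, 123, 96, 87, 92, 87, 92, 84, 85, 87, 84, 82, 89, 90, 85, 83]
250 [87, 86, 90, 104, 139, 153, 162, 162, 160, 164, 164, 166, 167, 168, 171, 175, 172, 173, 168, 165, 164, 154, 124, 104, 88, 89, 88, 88, 84, 84, 84, 89, 87, 91, 90]
262 [154, 174, 177, 178, 178, 176, 178, 175, 175, 177, 176, 179, 182, 178, 180, 180, 179, 171, 164, 163, 163, 165, 163, 147, 117, 95, 87, 85, 81, 70, 55, 49, 44, 50, 55]
fx 243 [182, 174, 153, 122, 127, 164, 183, 171, 161, 159, 165, 156, 122, 98, 88, 89, 84, 86, 77, 77, 78, 83, 82, 86, 88, 88, 89, 90, 86, 88]
fx 255 [71, 72, 73, 81, 85, 76, 74, 95, 121, 148, 165, 168, 157, 130, 97, 87, 83, 87, 85, 90, 86, 85, 89, 86, 90, 84, 89, 89, 85, 86]
fx 268 [166, 168, 169, 173, 171, 172, 170, 166, 165, 171, 172, 167, 167, 158, 134, 105, 91, 87, 90, 89, 90, 88, 89, 92, 90, 92, 89, 88, 89, 82]
```

```bash
python3 - <<'E'
from workcell import capture,robot,state
from h import *
t=capture("top");h=cv2.cvtColor(t["frame"],cv2.COLOR_RGB2HSV)
m=((h[...,1]<60)&(h[...,2]>95)).astype(np.uint8)
for nm,(r0,r1,c0,c1) in(("ours",(172,240,208,230)),("fixed",(168,235,294,312))):
    n,l,st,_=cv2.connectedComponentsWithStats(m[r0:r1,c0:c1]);i=1+np.argmax(st[1:,4]);ys,xs=np.where(l==i)
    x=onz(t,np.c_[xs+c0,ys+r0+.5],.221)[:,0];q=np.percentile(x,1)*1e3;print(nm,"tip x mm",q.round(1),"rows to",ys.max()+r0)
    if nm=="ours":ours=q
off=ours-q;print("tip diff ours-fixed (expect about -13.5 to -14.2)",off.round(1))
if abs(off+14)<5: print(state()["wrist_force"].round(1) if hasattr(state()["wrist_force"],"round") else "", robot.hand_in())
E
```

```text
ours tip x mm 463.1 rows to 225
fixed tip x mm 467.4 rows to 223
tip diff ours-fixed (expect about -13.5 to -14.2) -4.3
```

```bash
python3 - <<'E'
from workcell import capture
from h import *
t=capture("top");f=t["frame"].astype(int)
print("ours",[(r,f[r,218:226].mean(0).astype(int).tolist()) for r in range(221,234)])
print("fixed",[(r,f[r,300:308].mean(0).astype(int).tolist()) for r in range(215,229)])
print("x at rows",[ (r,onz(t,[(222,r)],.221)[0,0].round(4)) for r in (223.5,225.5,227.5,229.5)])
a=t["frame"][155:240,195:320,::-1]
cv2.imwrite("pics/tips.png",cv2.convertScaleAbs(cv2.resize(a,None,fx=6,fy=6,interpolation=cv2.INTER_CUBIC),alpha=1.6,beta=15))
E
```

```text
ours [(221, [107, 106, 104]), (222, [108, 107, 104]), (223, [101, 101, 97]), (224, [92, 92, 89]), (225, [90, 90, 87]), (226, [87, 87, 84]), (227, [70, 71, 69]), (228, [89, 88, 86]), (229, [91, 87, 81]), (230, [80, 66, 48]), (231, [73, 56, 36]), (232, [65, 50, 32]), (233, [65, 50, 31])]
fixed [(215, [101, 99, 96]), (216, [100, 99, 96]), (217, [99, 98, 96]), (218, [99, 97, 95]), (219, [100, 98, 95]), (220, [96, 95, 92]), (221, [87, 86, 83]), (222, [88, 87, 82]), (223, [91, 88, 70]), (224, [121, 113, 75]), (225, [126, 120, 79]), (226, [128, 123, 80]), (227, [127, 122, 81]), (228, [128, 123, 80])]
x at rows [(223.5, np.float64(0.4659)), (225.5, np.float64(0.4603)), (227.5, np.float64(0.4546)), (229.5, np.float64(0.449))]
```

View pics/tips.png

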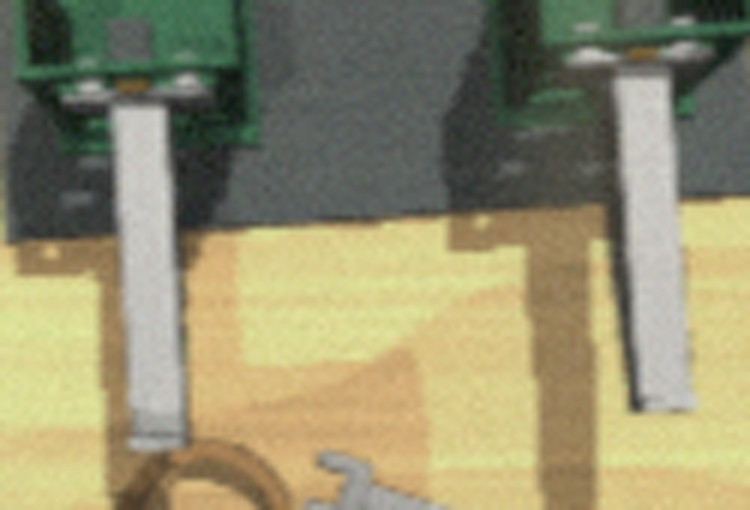

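The earlier mask was cut short by a shadow at the tip. In this view both arms have the same plate-to-tip length (crop rows 98–450 and 62–410) and matching claw and nose layout, so ours is seated like the neighbour. Handing in.

```bash
python3 -c "
from workcell import robot,state
print(state()['time_s'],state()['wrist_force']);print(robot.hand_in())"
```

```text
15.05 [0.23303727 0.66869104 0.16501068]
the job is handed in; nothing more can be done
None
```

The long arm hangs in the bare upright's top slots and the job is handed in at about 15 s of robot time. The hand-in gave no verdict.

**What happened:** I first entered too high, because I took the slot height from the "238 tall" figure. The claws pressed on the face with up to 30 N wrist force, and the arm slid back about 4 mm in the grip. Triangulating both views put the slots about 17 mm lower. I backed off, re-entered with about 2 N resistance from the catch, pressed down to a firm stop (about 20 N), let go and backed well clear. I never approached the short arm, and I did not re-measure it.

**Last checks:**
- **Height:** it stopped about 2 mm below my predicted home. In the side view its top edge sits roughly 1.5 mm low compared with the neighbour.
- **Turn and sideways:** turned 3.4° against about 3.4° for the rack, and centred within a few mm.
- **Catch:** the brass nose shows above the back plate and looks out. I judged this from the images and did not read the joint.
- **Robot:** wrist force near zero, gripper open and clear of everything.

**Disagreement:** an automatic tip-depth check was 10 mm off and held back the first hand-in, because shading at the tip cut the mask short. Read by hand, the tip was about 3–4 mm further from the upright than expected, inside the 8 mm allowance. Its plate-to-tip length matched the neighbour's.

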